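# Put the pastry brush back in its wash pot

### The job

Take the pastry brush off the drip rack by lifting it over the tines' end stops, and lower it gently, bristles down and without dropping it, into the deep steel pot so that its handle leans in the notch above the drip lip. Let go, and only then slide the pot along its bench track, fully home against the end block, with the brush still leaning in the notch. Leave the bowl, the shaker and the scraper where they are.

Things in the scene. Friction and masses are not known exactly. Their poses are not given: they have to be found in the camera images.
- brush: Round pastry brush, 205 mm, 90 g. Origin: centre of the bristle end (foot); z to the handle's end. Rigid domed bristle head 34 mm wide to 52 mm from the foot, ferrule 27 mm wide to 70, wooden handle 18 mm wide to 205, collar 36 mm wide at 150 to 156. Starts hanging upright, bristles down, collar resting on the rack's tines (foot 40 mm above the bench); the top 49 mm is free to grip from above.
- brush_foot (a point): Centre of the bristle end (the brush's origin). The head cannot pass up between the rack's tines: lift the brush over 8 mm (at most 85 mm), then carry it out along the rack's -x until the head is past the tine ends.
- brush_neck (a point): Point on the brush's axis 120 mm from the foot; this part of the handle crosses the pot's rim.
- brush_top (a point): End of the handle, on the axis, 205 mm from the foot.
- rack: Fixed drip rack. Origin: underside centre of its 160 x 100 x 10 mm base. Two level tines reach along its -x from a post (centre x = +62 mm, no higher than the tines) to x = -64 mm: tops 190 mm above the bench, each 8 mm wide, 24 mm clear between, open at the -x end, with end stops 8 mm high at x = -58 to -64 mm. The brush starts at x = -5 to -35 mm, y = 0.
- pot_floor (a point): Centre of the pot's inner floor, 23 mm above the bench. Axes of all pot points are the station's: +x from the pot's axis to the notch, +y the way the pot slides home, z up. Deep round steel pot, 84 mm inside diameter, 4 mm wall, 120 mm deep inside; fixed on its sled, it cannot turn or lift.
- pot_rim (a point): Centre of the pot's mouth, at rim height, 143 mm above the bench.
- pot_notch (a point): Middle of the bottom edge of the notch in the rim, 44 mm from the pot's axis, 125 mm above the bench. Notch 27 mm wide, 18 mm deep; below it a drip lip 34 mm wide sticks out 29 mm. With its foot on the floor near the opposite wall the brush leans in the notch at about 25 degrees.
- push_plate (a point): Middle of the top edge of the push plate, on its -y face (turned away from the pot), 98 mm above the bench, 103 mm from the pot's axis. Upright plate on the sled, 60 mm wide along x, 6 mm thick. Push it along +y.
- pot (a joint): Travel of the pot's sled along the bench track (m): it starts between 0 and 0.04 and is fully home, sled against the end block, at 0.12. Stiff: about 4 N of friction; it stays where it is left.
- station: Fixed bench track under the pot: plate 110 x 320 x 10 mm, from y = -135 to +185 mm, with an end block at its +y end. Origin: on the bench below the pot's axis when the joint reads 0; the pot slides along the station's +y; +x is the notch side.
- bowl: Bystander: steel bowl, 150 mm across, 65 mm high; origin under its centre. Leave alone.
- shaker: Bystander: round aluminium flour shaker, 60 mm across, 120 mm high; origin under its centre. Leave alone.
- scraper: Bystander: steel dough scraper with a wooden bar grip lying flat, about 115 x 120 mm, 24 mm high; origin under its middle. Leave alone.
There are look-alikes about, which are no part of the job. Leave any purple or turquoise look-alike of the brush alone.

How it is judged:
By the outcome, as a careful person would: the job done as asked, in the order asked, and still so for the second after the job is handed in, with the robot touching nothing.
It also fails if it takes over 61 s, if anything falls off the work surface, if the arm or the gripper's body presses on something with over 40 N, if the wrist force passes 120 N, or if a joint passes its speed limit or range.

### The arm

A 6-joint arm with a two-finger parallel gripper is mounted at the origin on the work surface. World frame = base frame: x ahead of the robot, y to its left, z up, the work surface at z = 0. Lengths are in mm, angles in degrees, forces in N, time in s.
With the tool pointing down it reaches from about 350 to 850 mm from the base axis. Payload 8.1 kg.
Tool frame: the origin (TCP) lies on the centre line of the jaws, within the pads' length; the fingertips stand r.tip_extent ahead of it and the grasp point (between the pads) lies 8 mm behind it (r.tip_extent is the distance from the TCP to the fingertips, in mm); z points along the fingers, y is the direction in which the jaws open and shut (so a half turn about z gives the same grasp; the last joint's range is limited). The gripper opens to 85 mm and grips with 20 to 120 N. Pads are 22 mm wide; open, the fingers measure 114 mm over their backs; the gripper's body (76 mm by 85 mm) begins 54 mm behind the grasp point. The pads swing forward as they close: fully open they stand 13 mm farther back than shut.
Start: joints at [-74.45, 7.471, 85.268, -0, 87.261, -4.893], TCP at [209.587, -562.209, 242.292] pointing down, gripper open.
Joint ranges: [-169.43, 169.43], [-51.17, 129.36], [1.28, 143.12], [-76.62, 256.62], [0, 156.53], [-152.29, 152.29]. Speed limits (degrees/s): [136.94, 136.94, 159.86, 180, 180, 180].

### API

Orientations are given as [roll, pitch, yaw] about the fixed x, y, z axes, in that order (R = Rz(yaw) Ry(pitch) Rx(roll)).
In Python, from bench import sense, optics, hand_in, spotter, r gives the robot as it stands.
- The arm moves only by the tool apply_moves, never from a script. Its argument "series" is a list of rows, each a list of 3 entries, a list of its own where there are three numbers: the opening, from 0 (shut) to 1 (fully open), then the shift along the world's x, y, z in m, then the turn about the world's z in rad. In form: [[grip, [x, y, z], turn], ...]. A call has 1 to 5 rows; each row is the pose to reach, as a shift and turn from the pose measured when the call began; what a row does not reach only later rows make up. A row lasts 1/8 s, in which the tool goes at most 62.5 mm and 10.7 degrees, less where a joint would pass 70% of its speed; a pose out of reach is approached as far as the arm can. A call with a gripper value outside its range is refused whole. The fingers move at their own pace and stop on an object; "grip_force" is the grip in N (left out, the last holds). Time passes only in rows, so rows that repeat a pose let the fingers close. It gives the time, the measured TCP pose, the force and the opening at its end, in the units of the state.
- sense(): the state, without advancing time (a new reading comes with each control period).
- optics.snapshot(name): name is "scene" or "top" or "wrist"; returns a dict with "color" (400x640x3 uint8, blue, green, red), "intrinsics" (3x3 intrinsics, pixels), "rvec" (rotation vector, rad) and "tvec" (3), from world to camera coordinates, as OpenCV has them. Camera axes: x right, y down, z forward; pixel columns grow to the right and rows downward; lengths in mm; the calibration is good to about 2 mm. A picture is of the moment at which its call begins. There is no depth.
- hand_in(): hands the job in, once; it reports no verdict.
Trained networks look in a picture, given as the dict that the camera call returned (one of the last four; its "shot" number tells which), for a name from the list of things; names that differ only in an ending like _2 or _b are one class to them, and where a whole thing is asked for, a point or a joint stands for the part that bears it (a point fixed in the world has none). Each returns a list of dicts, best first, with "p" (0 to 1); they miss things now and then, are a little off and sometimes report something else, mostly with a low value. They report only what shows in the picture. A call takes as long as a camera call. They do not tell look-alikes from the thing itself.
- spotter.search_frame(picture, query): "xyz" ([x, y, z] in mm, in the coordinates of the camera as it stood for that picture, good to about 4 mm: the middle of the surface that is visible of it).
- spotter.masks_of(picture, query): "mask" (400x640 bool, what is visible of it).
The state is a dict: "time": time; "joint_pos": joint angles; "qd": joint speeds; "joint_efforts": joint torques, N m; "tool_pos": TCP position; "tcp_rot": TCP orientation; "ft_force": force on the tool from outside, world axes, zero at the start; "wrist_torque": the same for the moment, N m; "finger_gap": finger opening in mm.
Only numpy, scipy, OpenCV 4.12 (cv2) and the standard library are available. Lean on these libraries where they do the work, as an engineer would, in place of code of your own. Each camera call takes 0.05 s, during which the arm holds its last target.

## Working session

There is one attempt and no reset: what is moved stays moved. The work goes in short steps, Python scripts to look and compute and a tool call to move; the robot and the scene stay as the last step left them, time stands still between calls to the robot, and variables do not carry over. Pictures are saved under pics/ and viewed, and the job is handed in when it is done.

Besides the shell and the picture viewer there is one more tool, called after ">>>" as name(argument=value, ...) on one line, values as JSON. apply_moves: Moves the arm, as the interface text tells. Its arguments: {"type":"object","properties":{"series":{"type":"array"},"grip_force":{"type":"number"}},"required":["series"]}

```bash
ls; mkdir -p pics; python3 - <<'E'
from bench import sense, optics, spotter, r
import cv2,numpy as np
print(sense()); print(r.tip_extent)
for n in ["scene","top"]:
    p=optics.snapshot(n); cv2.imwrite(f"pics/{n}0.png",p["color"])
    R=cv2.Rodrigues(np.array(p["rvec"],float))[0]; t=np.array(p["tvec"],float).ravel()
    print(n,"campos",-R.T@t)
    for q in ["brush","brush_foot","brush_neck","brush_top","rack","pot_floor","pot_rim","pot_notch","push_plate","station","bowl","shaker","scraper"]:
        try:
            for d in spotter.search_frame(p,q)[:4]:
                print(q,round(d["p"],2),np.round(R.T@(np.array(d["xyz"])-t)))
        except Exception as e: print(q,e)
E
```

```text
pics
{'time': 0.0, 'joint_pos': array([-7.44497819e+01,  7.51696843e+00,  8.53296580e+01, -3.55218802e-04,
        8.72645565e+01, -4.89160812e+00]), 'qd': array([ 0.01166539,  0.00124882,  0.04454036, -0.05246854, -0.05887885,
        0.00177544]), 'joint_efforts': array([ 2.15797292e-03, -5.69398391e+01, -5.00543332e+01,  8.89179751e-05,
        1.47005136e-02, -5.29179329e-05]), 'tool_pos': array([ 209.4381153 , -561.66962443,  241.22142667]), 'tcp_rot': array([-1.79889192e+02, -9.12718642e-03,  2.04418347e+01]), 'ft_force': array([-0.43400897,  0.12255346, -1.14076602]), 'wrist_torque': array([ 0.02634764, -0.04289102,  0.01837146]), 'finger_gap': 85.22668223720619}
11.0
scene campos [1034.06833689 -483.12788077 1283.52437843]
brush 0.83 [ 652. -368.  153.]
brush 0.8 [ 531. -324.  196.]
brush 0.55 [ 416. -333.  115.]
brush 0.24 [506.  80.  76.]
brush_foot 0.85 [ 416. -335.  124.]
brush_foot 0.78 [ 534. -324.  197.]
brush_foot 0.74 [ 638. -291.  149.]
brush_foot 0.59 [ 655. -362.  158.]
brush_neck 0.83 [ 643. -287.  150.]
brush_neck 0.74 [ 650. -366.  158.]
brush_neck 0.71 [ 416. 
[... 759 characters left out ...]
626. -269.  154.]
brush_foot 0.58 [ 645. -356.  154.]
brush_neck 0.85 [ 644. -353.  154.]
brush_neck 0.81 [ 526. -311.  191.]
brush_neck 0.63 [ 629. -275.  158.]
brush_neck 0.53 [ 410. -324.  159.]
brush_top 0.85 [ 644. -352.  153.]
brush_top 0.84 [ 413. -313.  155.]
brush_top 0.74 [ 525. -309.  196.]
brush_top 0.55 [ 627. -271.  149.]
rack 0.94 [ 519. -332.   12.]
rack 0.58 [ 524. -309.  197.]
pot_floor 0.63 [508.  94.  20.]
pot_rim 0.97 [509.  90.  23.]
pot_notch 0.56 [505.  96.  22.]
pot_notch 0.4 [372. 395.  24.]
push_plate 0.63 [504.  92.  23.]
station 0.59 [499. 114.  16.]
bowl 0.85 [373. 391.  25.]
bowl 0.6 [497. 111.  15.]
shaker 0.76 [ 752. -129.  121.]
scraper 0.74 [793.  43.   4.]
```

View pics/scene0.png

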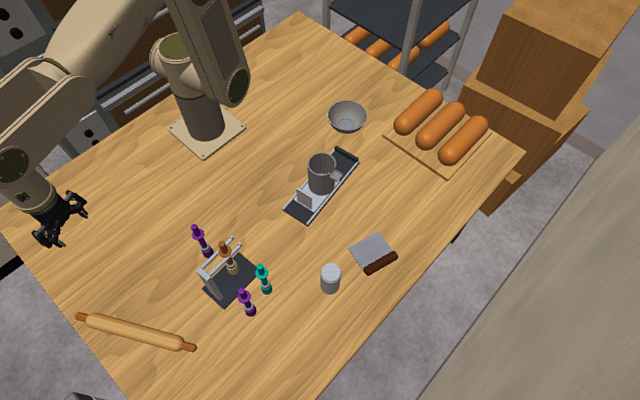

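View pics/top0.png

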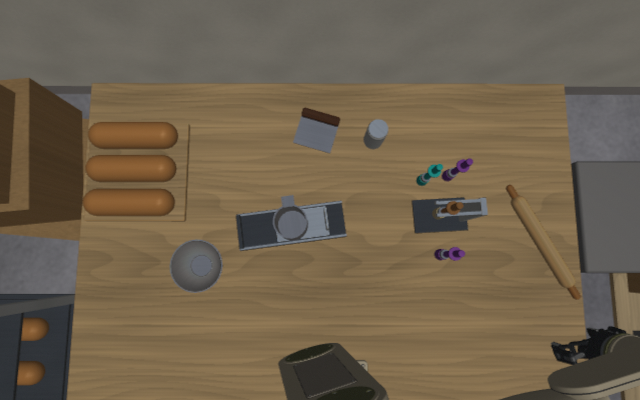

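```bash
python3 - <<'E'
import cv2,numpy as np
s=cv2.imread("pics/scene0.png");t=cv2.imread("pics/top0.png")
a=cv2.resize(s[215:325,180:290],(400,400),interpolation=3)
b=cv2.resize(s[140:230,275:365],(400,400),interpolation=3)
c=cv2.resize(t[150:270,400:500],(400,480),interpolation=3)[:400]
d=cv2.resize(t[185:260,230:350],(400,250),interpolation=3);d=np.vstack([d,np.zeros((150,400,3),np.uint8)])
cv2.imwrite("pics/z0.png",cv2.resize(np.vstack([np.hstack([a,b]),np.hstack([c,d])]),(750,750))[:,:])
E
```

```text
(no output)
```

View pics/z0.png

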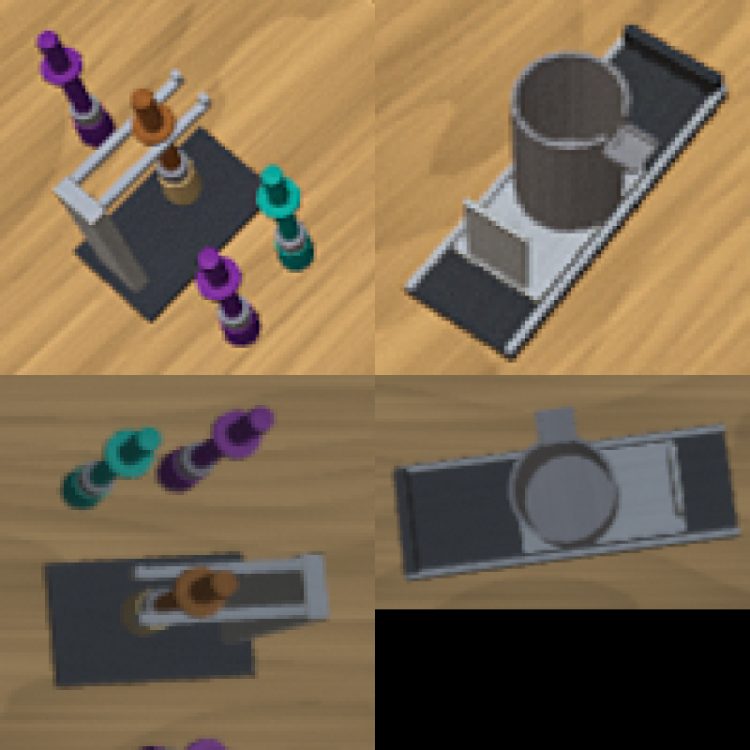

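```bash
cat > h.py <<'E'
import cv2,numpy as np
def cam(p):
    R=cv2.Rodrigues(np.array(p["rvec"],float))[0]; t=np.array(p["tvec"],float).ravel(); K=np.array(p["intrinsics"],float)
    return K,R,t
def ray(p,u,v):
    K,R,t=cam(p); d=R.T@np.linalg.inv(K)@np.array([u,v,1.]); return -R.T@t,d/np.linalg.norm(d)
def bp(p,u,v,z):
    c,d=ray(p,u,v); return c+d*(z-c[2])/d[2]
def tri(obs):
    A=np.zeros((3,3));b=np.zeros(3)
    for p,u,v in obs:
        c,d=ray(p,u,v);M=np.eye(3)-np.outer(d,d);A+=M;b+=M@c
    return np.linalg.solve(A,b)
def proj(p,X):
    K,R,t=cam(p); x=(R@np.atleast_2d(X).T).T+t; x=(K@x.T).T; return x[:,:2]/x[:,2:]
E
python3 - <<'E'
from h import *
from bench import optics
import pickle
P={n:{k:v for k,v in optics.snapshot(n).items()} for n in("scene","top")}
pickle.dump(P,open("P.pkl","wb"))
T,S=P["top"],P["scene"]
np.set_printoptions(precision=1,suppress=True)
print(T["intrinsics"])
for c in [(412,200.7),(414.7,232.9),(467.5,229.5),(464.3,198)]: print("rackbase",bp(T,*c,10))
print("brush top",tri([(S,221.9,243.4),(T,460.3,205.5)]),bp(S,221.9,243.4,245),bp(T,460.3,205.5,245))
print("rim",tri([(S,322,164),(T,290.5,222.8)]),bp(S,322,164,143),bp(T,290.5,222.8,143))
for c in [(237,215.4),(240.2,249.6),(342,202),(346.2,235.6)]: print("track",bp(T,*c,15))
E
```

```text
[[425.9   0.  315.9]
 [  0.  425.9 198.3]
 [  0.    0.    1. ]]
rackbase [ 572.4 -252.7   10. ]
rackbase [ 475.2 -257.7   10. ]
rackbase [ 485.6 -416.1   10. ]
rackbase [ 580.8 -411.3   10. ]
brush top [ 528.1 -315.4  247.1] [ 527.9 -314.3  245. ] [ 527.7 -317.1  245. ]
rim [495.3 108.  138.8] [498.6 107.7 143. ] [493.5 106.  143. ]
track [526.7 273.6  15. ]
track [425.1 261.3  15. ]
track [567.5 -40.9  15. ]
track [466.7 -52.5  15. ]
```

```bash
cat > ov.py <<'E'
from h import *
import pickle,sys
def fr(o,yaw):
    a=np.radians(yaw);return lambda P:np.c_[np.array(P,float)@np.array([[np.cos(a),np.sin(a),0],[-np.sin(a),np.cos(a),0],[0,0,1]])]+np.array([o[0],o[1],0])
def rect(x0,x1,y0,y1,z): return [(x0,y0,z),(x1,y0,z),(x1,y1,z),(x0,y1,z),(x0,y0,z)]
def circ(c,r,z): return [(c[0]+r*np.cos(t),c[1]+r*np.sin(t),z) for t in np.linspace(0,2*np.pi,40)]
def draw(p,img,polys,roi,s):
    u0,v0,u1,v1=roi; im=cv2.resize(img[v0:v1,u0:u1],None,fx=s,fy=s,interpolation=cv2.INTER_CUBIC)
    for X,c in polys:
        q=((proj(p,X)+0.5-[u0,v0])*s).astype(np.int32); cv2.polylines(im,[q.reshape(-1,1,2)],False,c,1,cv2.LINE_AA)
    return im
def rackp(o,yaw,b):
    F=fr(o,yaw);R=(0,0,255);G=(0,255,0)
    return [(F(rect(-80,80,-50,50,10)),R),(F(rect(-64,62,12,20,190)),R),(F(rect(-64,62,-20,-12,190)),R),(F(circ((b,0),9,245)),G),(F(circ((b,0),18,196)),G),(F(circ((b,0),17,45)),G)]
def potp(o,yaw,q):
    F=fr(o,yaw);R=(0,0,255);G=(0,255,0)
    return [(F(rect(-55,55,-135,185,10)),R),(F(circ((0,q),46,143)),G),(F(circ((0,q),42,143)),G),(F(rect(44,73,q-17,q+17,125)),G),(F([(-30,q-103,98),(30,q-103,98),(30,q-103,20),(-30,q-103,20),(-30,q-103,98)]),R)]
E
cat > go.py <<'E'
from ov import *
P=pickle.load(open("P.pkl","rb"))
rk=rackp((528.5,-334.5),-86.6,-18.5); pt=potp((499.7,85.6),7.5,21)
def out(fn,rk,pt):
    a=draw(P["scene"],P["scene"]["color"],rk,(190,225,270,310),4)
    b=draw(P["scene"],P["scene"]["color"],pt,(280,145,360,230),4)
    c=draw(P["top"],P["top"]["color"],rk,(405,190,495,240),4)
    d=draw(P["top"],P["top"]["color"],pt,(232,190,352,255),3)
    W=np.zeros((560,740,3),np.uint8)
    for im,(x,y) in((a,(0,0)),(b,(370,0)),(c,(0,350)),(d,(375,350))): W[y:y+im.shape[0],x:x+im.shape[1]]=im[:,:740-x]
    cv2.imwrite(fn,W)
out("pics/ov1.png",rk,pt)
E
python3 go.py
```

```text
(no output)
```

View pics/ov1.png

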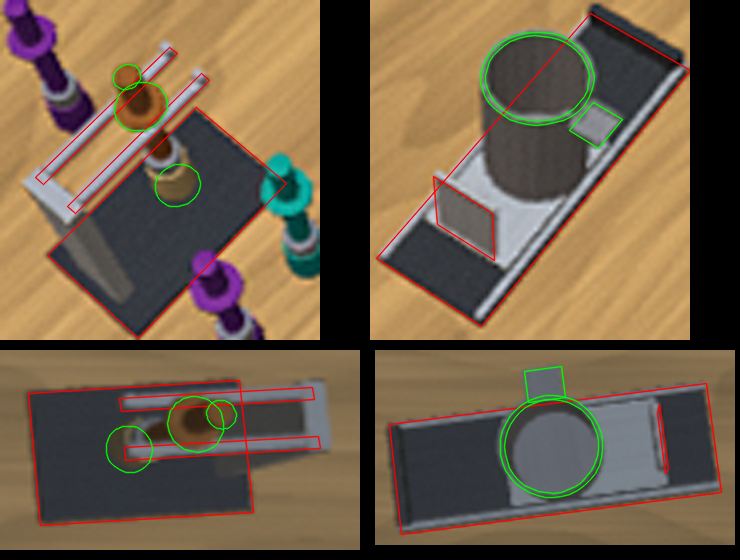

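>>> apply_moves(series=[[0.6,[0.03,0.02,0.05],-0.1],[0.6,[0.08,0.06,0.08],-0.2],[0.6,[0.13,0.1,0.08],-0.226],[0.6,[0.18,0.14,0.08],-0.226],[0.6,[0.23,0.18,0.08],-0.226]], grip_force=20)

```text
time: 2.12
tool_pos: [431.5, -388.4, 322.7]
tcp_rot: [180.0, -0.0, 7.5]
ft_force: [1.0, -0.3, 0.2]
finger_gap: 51.4
```

>>> apply_moves(series=[[0.6,[0.048,0.036,0],0],[0.6,[0.096,0.0724,0],0],[0.6,[0.096,0.0724,0],0]])

```text
time: 2.5
tool_pos: [530.4, -312.6, 322.2]
tcp_rot: [-180.0, -0.1, 7.8]
ft_force: [-1.0, 0.3, -0.9]
finger_gap: 51.4
```

```bash
cat > wr.py <<'E'
import sys
from ov import *
from bench import optics,sense
n=sys.argv[1];fn=sys.argv[2]
p=optics.snapshot(n);pickle.dump(p,open("last.pkl","wb"))
s=sense();print(s["time"],np.round(s["tool_pos"],1),np.round(s["tcp_rot"],1),np.round(s["ft_force"],1),s["finger_gap"])
rk=rackp((528.5,-334.5),-86.6,-18.5)
cv2.imwrite(fn,draw(p,p["color"],rk if len(sys.argv)>3 else [],(0,0,640,400),1.2))
E
python3 wr.py wrist pics/w1.png 1
```

```text
2.55 [ 528.8 -314.3  322.3] [180.   -0.    7.7] [-0.1  0.1 -0.3] 51.32000945521149
```

View pics/w1.png

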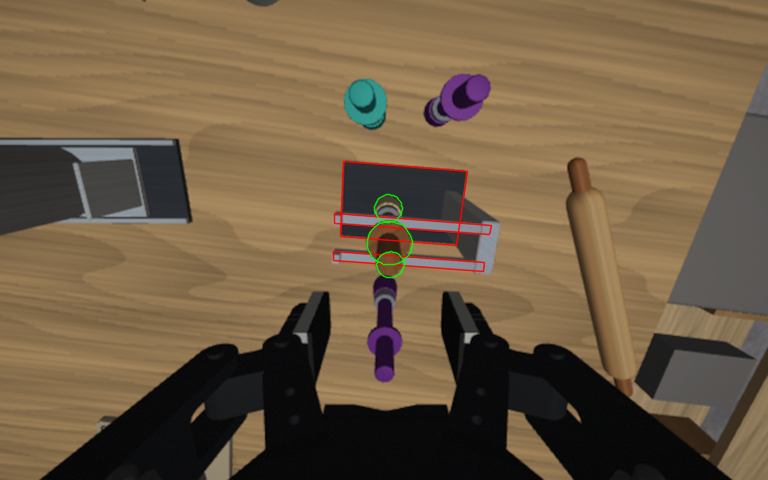

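>>> apply_moves(series=[[0.6,[-0.0015,-0.0015,-0.03],0],[0.6,[-0.0015,-0.0015,-0.06],0],[0.6,[-0.0015,-0.0015,-0.09],0],[0.6,[-0.0015,-0.0015,-0.104],0],[0.6,[-0.0015,-0.0015,-0.104],0]])

```text
time: 3.18
tool_pos: [526.3, -316.2, 217.5]
tcp_rot: [-180.0, 0.1, 7.6]
ft_force: [1.0, 0.8, 0.8]
finger_gap: 51.2
```

```bash
python3 wr.py scene pics/s2.png; python3 -c "
import cv2,pickle
p=pickle.load(open('last.pkl','rb'));cv2.imwrite('pics/s2z.png',cv2.resize(p['color'][180:310,150:310],None,fx=4.5,fy=4.5,interpolation=2))"
```

```text
3.225 [ 527.  -316.5  218.9] [180.   -0.    7.6] [-0.3 -1.  -0.4] 51.247443834862146
```

View pics/s2z.png

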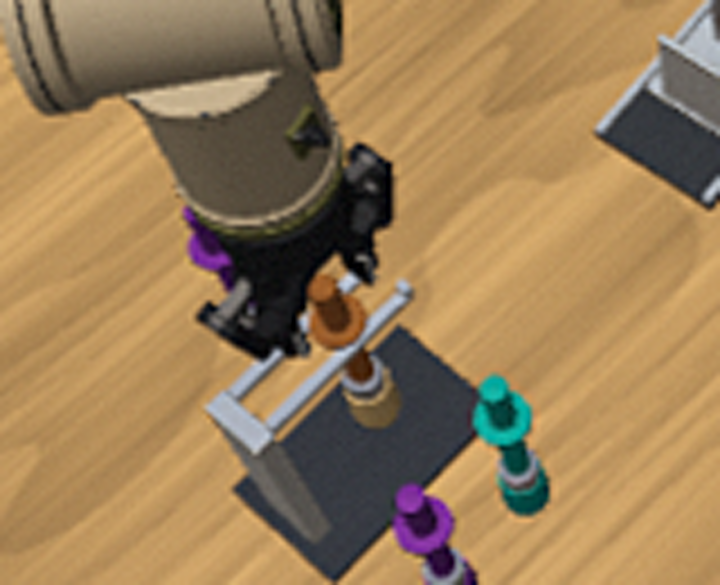

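```bash
python3 -c "
from h import *;import pickle
p=pickle.load(open('last.pkl','rb'))
for X in [(527,-316.5,212),(527,-316.5,245),(530.5,-341.5,212),(523.5,-291,212),(527.4,-316,245)]: print(X,(proj(p,X)[0]-[150,180])*4.5)"
```

```text
(527, -316.5, 212) [330.26084361 309.51056426]
(527, -316.5, 245) [319.65629496 286.86066388]
(530.5, -341.5, 212) [301.96710168 341.33577948]
(523.5, -291, 212) [358.670569   277.71192882]
(527.4, -316, 245) [320.75216307 286.72031171]
```

>>> apply_moves(series=[[0.1,[0.0,0.0,0.0],0],[0.1,[0.0,0.0,0],0],[0.1,[0.0,0.0,0],0],[0.1,[0,0,0],0],[0.1,[0,0,0],0]], grip_force=25)

```text
time: 3.85
tool_pos: [527.6, -316.8, 220.6]
tcp_rot: [179.9, -0.1, 7.7]
ft_force: [-0.7, 0.6, 5.5]
finger_gap: 17.1
```

>>> apply_moves(series=[[0.1,[0,0,0.01],0],[0.1,[0,0,0.02],0],[0.1,[0,0,0.03],0],[0.1,[0,0,0.03],0]])

```text
time: 4.35
tool_pos: [528.2, -317.2, 252.1]
tcp_rot: [179.8, -0.2, 7.7]
ft_force: [0.3, -0.0, -0.8]
finger_gap: 17.6
```

```bash
cat > zz.py <<'E'
import sys
from ov import *
from bench import optics,sense
n,fn,u0,v0,u1,v1,s=sys.argv[1],sys.argv[2],*[float(a) for a in sys.argv[3:8]]
p=optics.snapshot(n);pickle.dump(p,open("last_%s.pkl"%n,"wb"))
st=sense();print(st["time"],np.round(st["tool_pos"],1),np.round(st["tcp_rot"],1),np.round(st["ft_force"],1),st["finger_gap"])
cv2.imwrite(fn,cv2.resize(p["color"][int(v0):int(v1),int(u0):int(u1)],None,fx=s,fy=s,interpolation=2))
E
python3 zz.py scene pics/s3.png 150 180 310 310 4.5
```

```text
4.4 [ 527.9 -317.   251.2] [179.8  -0.2   7.7] [-0.6  0.2 -0.9] 17.08363832271161
```

View pics/s3.png

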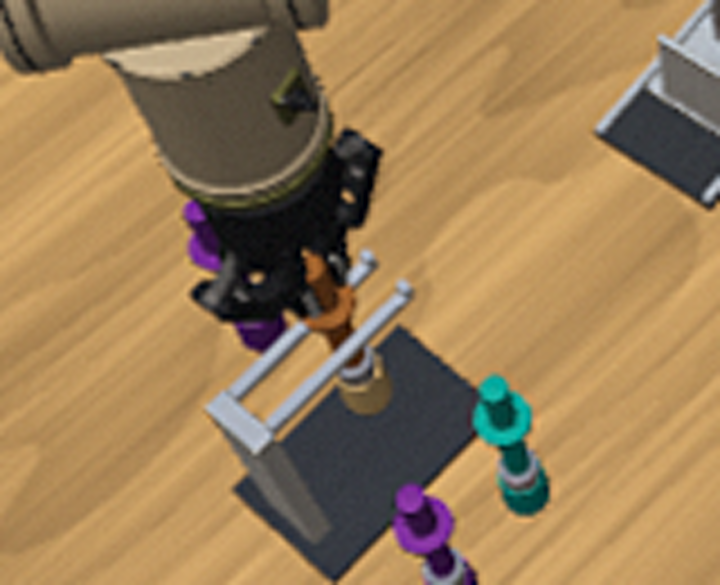

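>>> apply_moves(series=[[0.1,[-0.002,0.025,0],0],[0.1,[-0.003,0.05,0],0],[0.1,[-0.004,0.075,0],0],[0.1,[-0.005,0.095,0],0],[0.1,[-0.005,0.095,0.01],0]])

```text
time: 5.03
tool_pos: [522.6, -219.9, 260.7]
tcp_rot: [179.9, -0.1, 7.8]
ft_force: [0.1, -0.7, -0.9]
finger_gap: 17.4
```

```bash
python3 zz.py scene pics/s4.png 150 160 310 290 4.5
```

```text
5.075 [ 523.4 -221.4  263.2] [179.7  -0.2   7.7] [-0.2 -0.6  1.2] 17.27709575971621
```

View pics/s4.png

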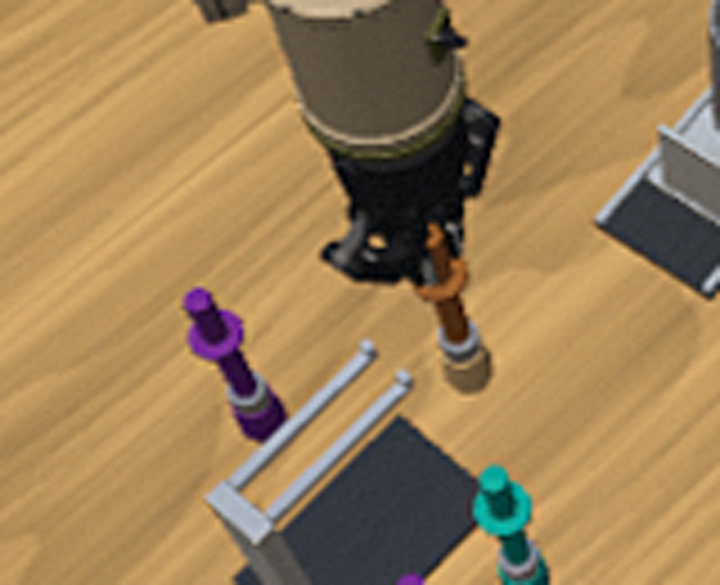

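>>> apply_moves(series=[[0.1,[0,0.02,0.04],0],[0.1,[-0.002,0.06,0.08],0],[0.1,[-0.005,0.11,0.085],0],[0.1,[-0.008,0.16,0.085],0],[0.1,[-0.01,0.2,0.085],0]])

```text
time: 5.7
tool_pos: [513.6, -20.3, 349.4]
tcp_rot: [179.7, -0.3, 7.7]
ft_force: [0.8, 0.3, -1.4]
finger_gap: 17.3
```

>>> apply_moves(series=[[0.1,[-0.002,0.04,0],0],[0.1,[-0.004,0.07,0],0],[0.1,[-0.006,0.1,0],0],[0.1,[-0.008,0.12,0],0],[0.1,[-0.008,0.12,0],0]])

```text
time: 6.32
tool_pos: [505.9, 100.3, 349.9]
tcp_rot: [179.7, -0.4, 7.8]
ft_force: [0.3, -0.2, -1.2]
finger_gap: 17.1
```

```bash
python3 zz.py top pics/t5.png 220 150 380 270 4.5;python3 zz.py scene pics/s5.png 250 90 390 230 4.2; 
```

```text
6.375 [506.   99.5 349.9] [179.7  -0.4   7.8] [ 0.8  0.4 -1.3] 17.14035636383592
6.425 [505.9  99.  349.7] [179.7  -0.4   7.7] [ 0.1 -0.4 -1.4] 17.377381266820855
```

View pics/t5.png

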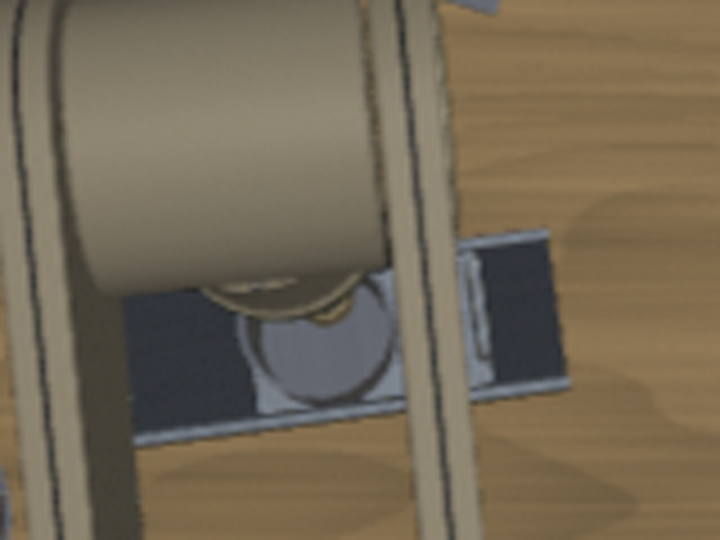

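View pics/s5.png

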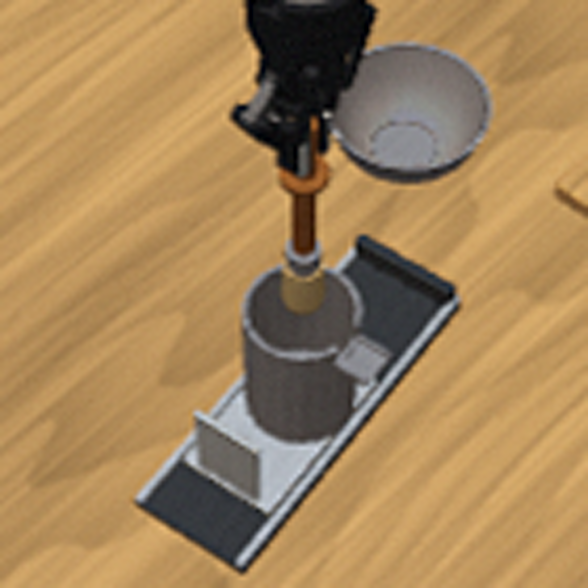

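```bash
python3 -c "
from ov import *
for n,roi,s in (('scene',(250,90,390,230),5),('top',(260,190,330,250),8)):
  p=pickle.load(open('last_%s.pkl'%n,'rb'))
  F=fr((505.9,99),0);G=(0,255,0)
  z=170
  pol=[(F(circ((0,0),17,z)),G),(F(circ((0,0),17,z+52)),G),(F(circ((0,0),18,z+150)),G),(F([(0,0,z),(0,0,z+205)]),G)]+potp((499.7,85.6),7.5,21)
  cv2.imwrite('pics/o6%s.png'%n,draw(p,p['color'],pol,roi,s)[:600])
"
```

```text
(no output)
```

View pics/o6scene.png

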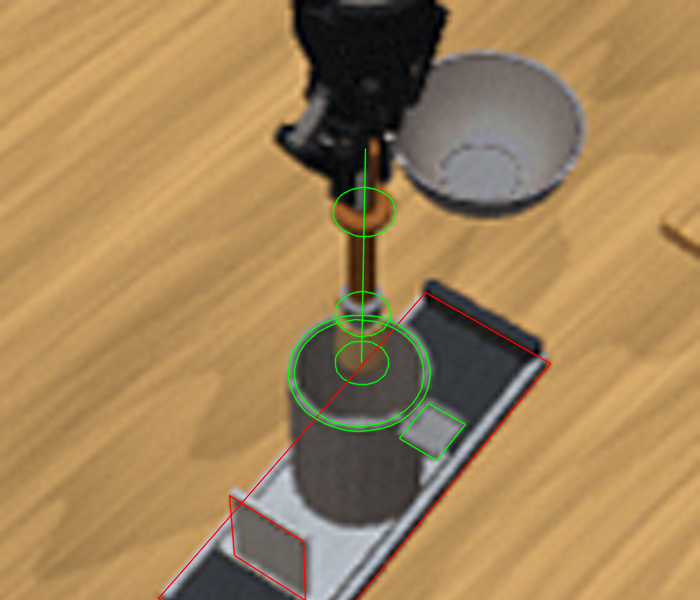

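View pics/o6top.png

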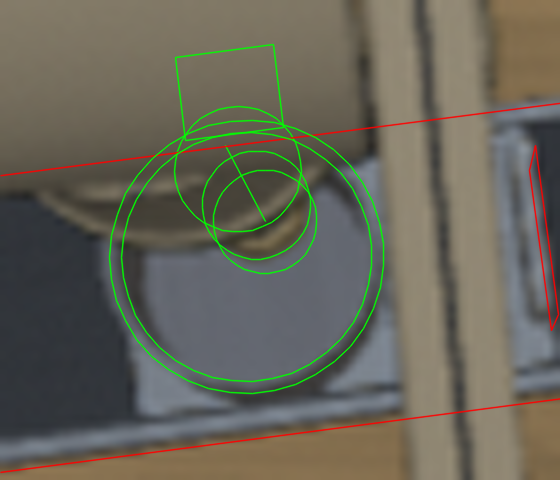

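>>> apply_moves(series=[[0.1,[-0.001,0.0085,0],0],[0.1,[-0.001,0.0085,-0.01],0],[0.1,[-0.001,0.0085,-0.04],0],[0.1,[-0.001,0.0085,-0.07],0],[0.1,[-0.001,0.0085,-0.1],0]])

```text
time: 7.05
tool_pos: [504.7, 107.1, 248.0]
tcp_rot: [179.7, -0.3, 7.7]
ft_force: [-0.4, 0.7, -1.1]
finger_gap: 17.4
```

>>> apply_moves(series=[[0.1,[0,0,-0.015],0],[0.1,[0,0,-0.03],0],[0.1,[0,0,-0.035],0],[0.1,[0,0,-0.035],0]])

```text
time: 7.55
tool_pos: [504.8, 107.2, 213.3]
tcp_rot: [179.7, -0.4, 7.7]
ft_force: [-0.5, -0.2, -1.3]
finger_gap: 17.9
```

```bash
python3 zz.py scene pics/s7.png 260 90 380 210 5; 
```

```text
7.6 [505.1 107.2 213.8] [179.7  -0.4   7.7] [ 1.   1.1 -0.7] 17.52305873132063
```

View pics/s7.png

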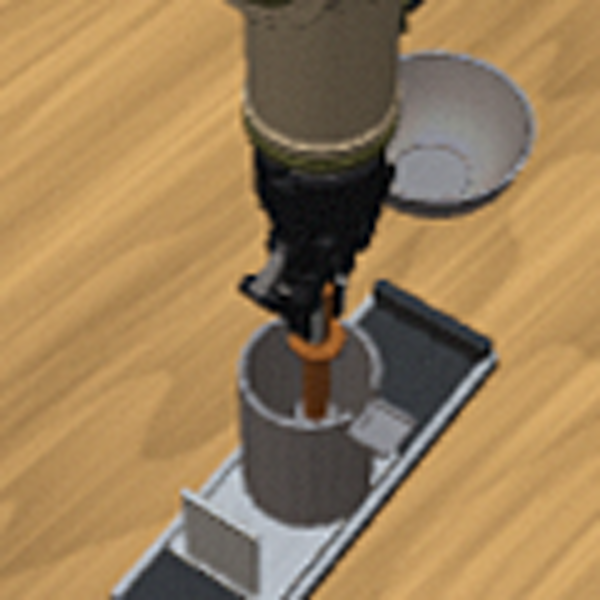

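>>> apply_moves(series=[[0.1,[0.008,0.001,-0.001],0],[0.1,[0.016,0.002,-0.002],0],[0.1,[0.024,0.003,-0.003],0],[0.1,[0.03,0.004,-0.004],0],[0.1,[0.03,0.004,-0.004],0]], grip_force=20)

```text
time: 8.22
tool_pos: [535.3, 111.2, 209.4]
tcp_rot: [179.7, -0.4, 7.7]
ft_force: [-1.1, 0.4, -0.6]
finger_gap: 17.4
```

```bash
python3 zz.py scene pics/s8.png 260 90 380 210 5; 
```

```text
8.275 [535.1 111.2 209.4] [179.7  -0.4   7.7] [-0.7 -0.6 -1.7] 17.385884712625458
```

View pics/s8.png

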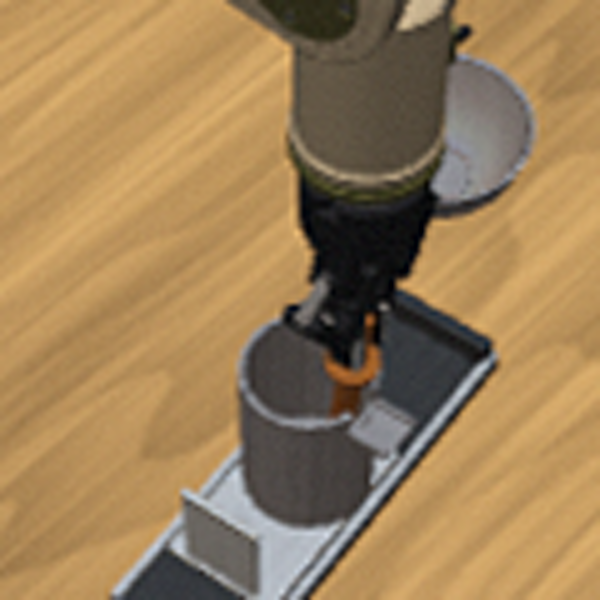

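>>> apply_moves(series=[[0.1,[0.006,0.001,-0.001],0],[0.1,[0.012,0.0015,-0.002],0],[0.1,[0.017,0.002,-0.005],0],[0.1,[0.021,0.003,-0.008],0],[0.1,[0.021,0.003,-0.008],0]])

```text
time: 8.9
tool_pos: [556.2, 114.2, 200.7]
tcp_rot: [179.7, -0.3, 7.7]
ft_force: [-2.9, 0.8, -1.3]
finger_gap: 17.4
```

```bash
python3 zz.py scene pics/s9.png 260 90 380 210 5;python3 zz.py wrist pics/w9.png 0 0 640 400 1.2 
```

```text
8.95 [556.1 114.3 200.8] [179.7  -0.3   7.7] [-1.4  0.4 -1.5] 17.190725732733068
9.0 [556.1 114.2 201. ] [179.7  -0.4   7.7] [-0.3  0.6 -1.2] 17.092760113113567
```

View pics/s9.png

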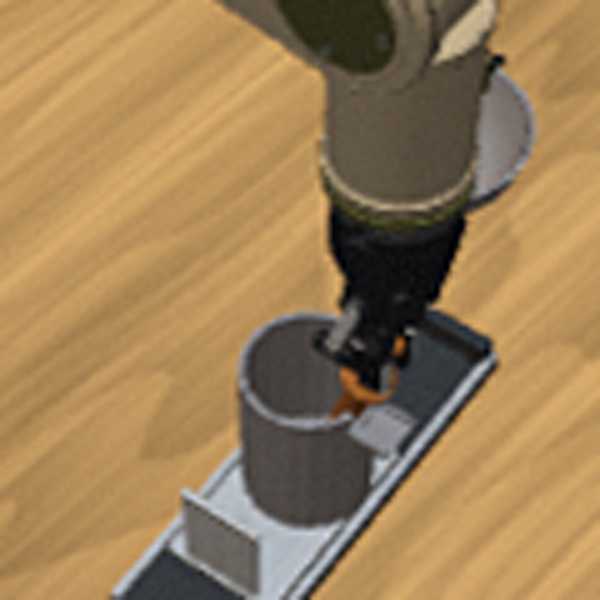

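View pics/w9.png

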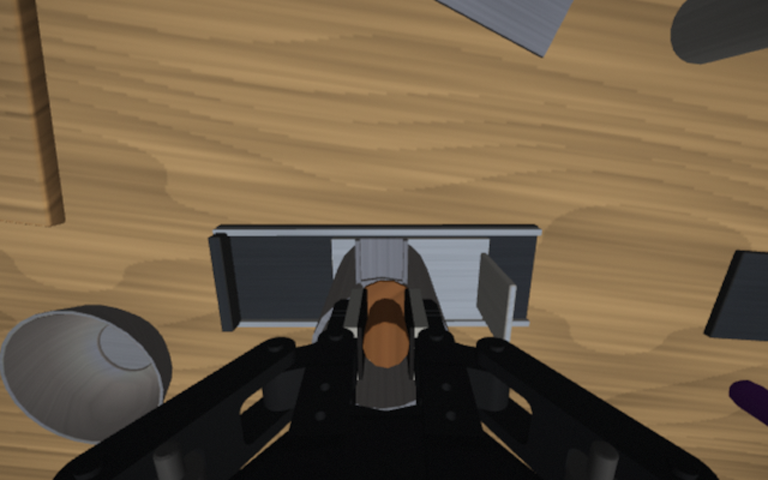

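>>> apply_moves(series=[[0.1,[0.003,0.0004,-0.0025],0],[0.1,[0.005,0.0007,-0.005],0],[0.1,[0.007,0.001,-0.0075],0],[0.1,[0.009,0.001,-0.01],0],[0.1,[0.009,0.001,-0.01],0]])

```text
time: 9.62
tool_pos: [564.9, 115.2, 190.4]
tcp_rot: [179.7, -0.3, 7.7]
ft_force: [-2.5, 0.5, 0.7]
finger_gap: 17.5
```

```bash
python3 zz.py scene pics/s10.png 260 90 380 210 5; python3 -c "
from bench import *
import time
print(sense()['ft_force'])
for i in range(2): optics.snapshot('top');print(sense()['ft_force'],sense()['wrist_torque'])"
```

```text
9.675 [564.9 115.2 190.4] [179.7  -0.3   7.7] [-2.6  0.7  0.4] 17.146819943336308
[-2.58193109  0.67063165  0.36096641]
[-1.98629852 -0.05387258  0.1080951 ] [ 0.02432019  0.54285237 -0.01533855]
[-2.32436764  0.60913463 -0.23280025] [ 0.05031341  0.58526398 -0.01267824]
```

View pics/s10.png

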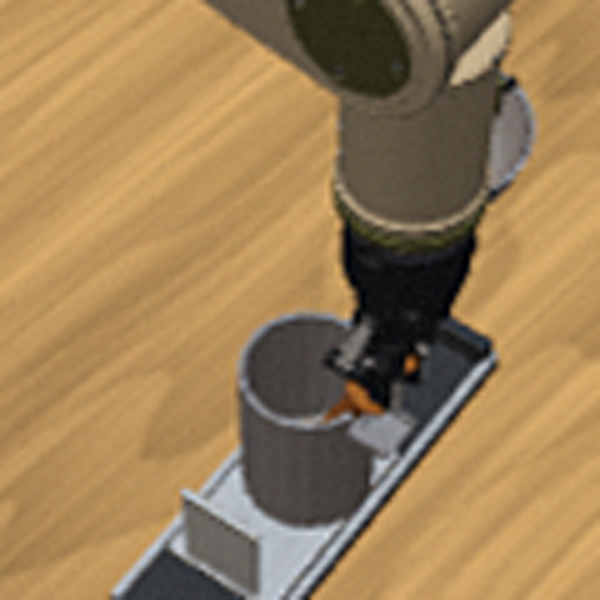

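>>> apply_moves(series=[[0.1,[-0.0005,0,-0.001],0],[0.1,[-0.001,0,-0.002],0],[0.1,[-0.0015,0,-0.003],0],[0.1,[-0.0015,0,-0.003],0]])

```text
time: 10.28
tool_pos: [564.9, 115.3, 189.8]
tcp_rot: [179.6, -0.6, 7.7]
ft_force: [-1.7, -0.4, 9.6]
finger_gap: 17.5
```

>>> apply_moves(series=[[0.1,[0,0,0],0],[0.1,[0,0,0],0]])

```text
time: 10.52
tool_pos: [565.0, 115.2, 190.1]
tcp_rot: [179.6, -0.6, 7.7]
ft_force: [-3.0, -0.0, 4.6]
finger_gap: 17.2
```

```bash
python3 zz.py wrist pics/w11.png 0 0 640 400 1.2 
```

```text
10.575 [565.  115.3 190. ] [179.6  -0.6   7.7] [-2.9 -0.7  5.1] 17.22793915251335
```

View pics/w11.png

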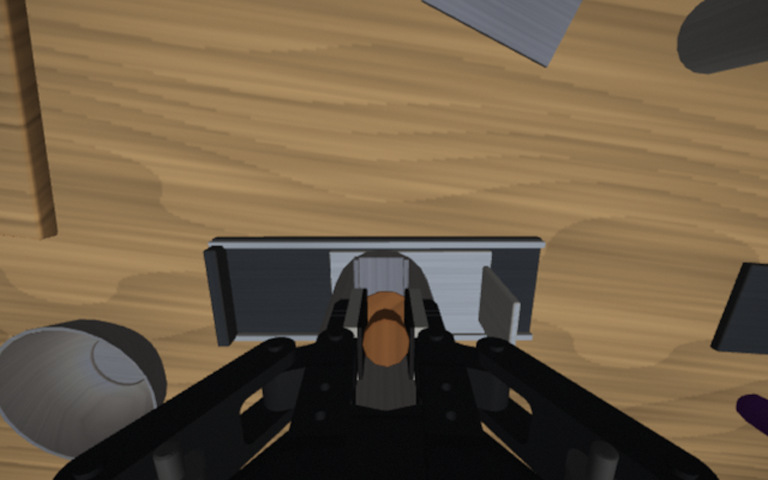

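>>> apply_moves(series=[[0.1,[-0.001,0,0.0008],0],[0.1,[-0.001,0,0.0008],0]])

```text
time: 10.82
tool_pos: [564.0, 115.2, 190.6]
tcp_rot: [179.6, -0.6, 7.7]
ft_force: [-1.2, -0.4, 0.8]
finger_gap: 17.5
```

Light load now; release slowly.

>>> apply_moves(series=[[0.24,[0,0,0],0],[0.28,[0,0,0],0],[0.35,[0,0,0],0],[0.5,[0,0,0],0],[0.6,[0,0,0],0]])

```text
time: 11.45
tool_pos: [564.1, 115.2, 190.6]
tcp_rot: [179.6, -0.6, 7.7]
ft_force: [-0.5, -0.1, 1.1]
finger_gap: 51.2
```

```bash
python3 zz.py scene pics/s12.png 260 90 380 210 5;python3 zz.py wrist pics/w12.png 0 0 640 400 1.2 
```

```text
11.5 [564.1 115.2 190.6] [179.6  -0.6   7.7] [ 0.3 -0.3 -0.5] 51.34761236751793
11.55 [564.  115.2 190.6] [179.6  -0.6   7.7] [ 0.8 -0.5 -0.1] 51.13108443438037
```

View pics/s12.png

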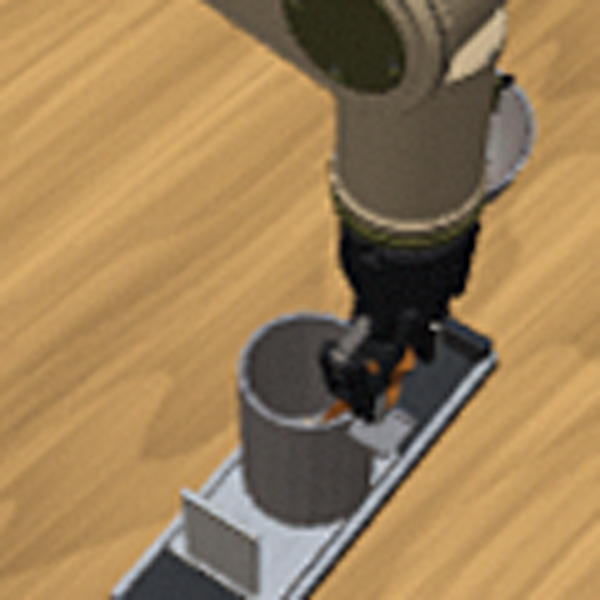

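View pics/w12.png

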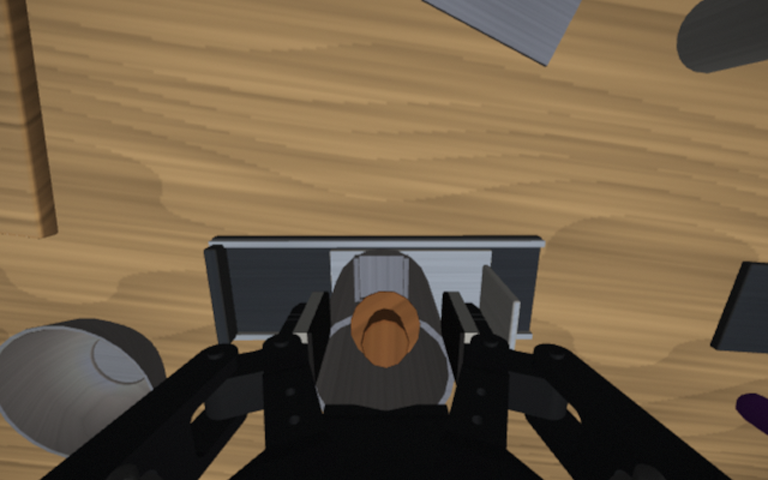

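>>> apply_moves(series=[[0.6,[0,0,0.015],0],[0.6,[0,0,0.04],0],[0.6,[0,0,0.07],0],[0.6,[0,-0.03,0.1],0],[0.6,[0,-0.08,0.1],0]])

```text
time: 12.18
tool_pos: [565.7, 35.5, 295.8]
tcp_rot: [179.6, -1.0, 7.9]
ft_force: [1.2, -0.6, -0.7]
finger_gap: 51.3
```

>>> apply_moves(series=[[0.1,[-0.01,-0.05,0],0],[0.1,[-0.02,-0.1,0],0],[0.1,[-0.03,-0.12,0],0],[0.1,[-0.03,-0.12,0],0]])

```text
time: 12.68
tool_pos: [535.5, -86.0, 297.1]
tcp_rot: [179.5, -1.1, 7.7]
ft_force: [0.1, -0.5, -0.3]
finger_gap: 8.5
```

```bash
python3 zz.py scene pics/s13.png 270 120 370 220 6;python3 zz.py top pics/t13.png 230 160 360 260 5.5 
```

```text
12.725 [535.9 -84.8 296.9] [179.6  -1.1   7.8] [ 0.7  0.4 -0.6] 8.670477823053034
12.775 [536.1 -84.2 296.7] [179.6  -1.1   7.8] [ 0.5  0.4 -0.1] 8.21301165701108
```

View pics/s13.png

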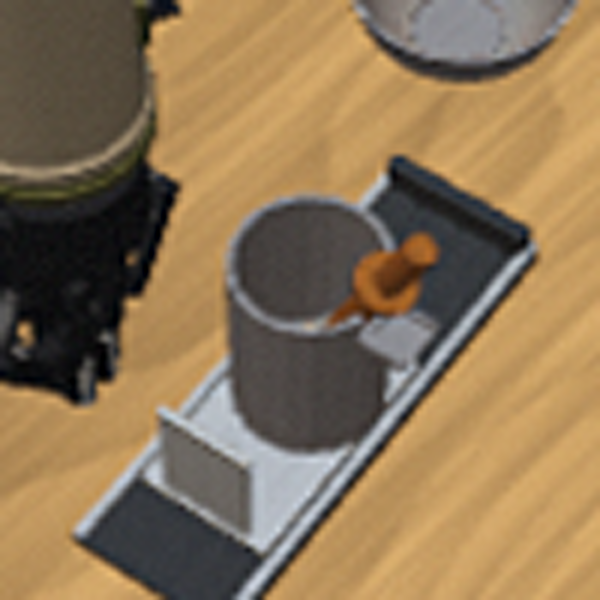

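View pics/t13.png

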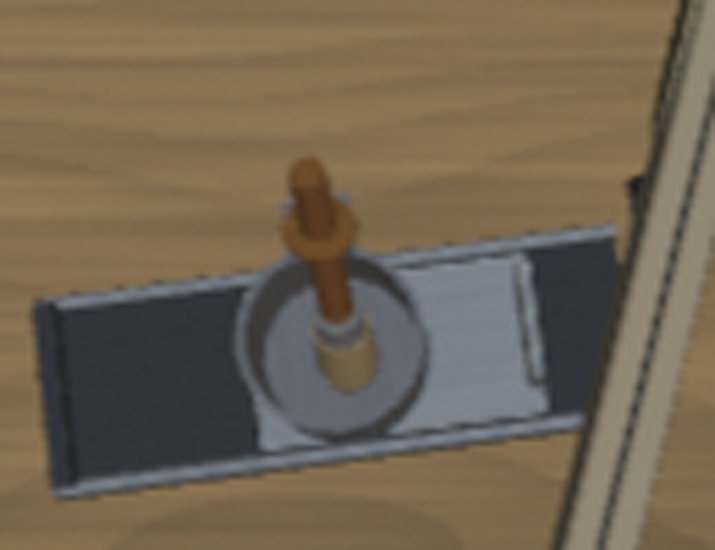

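```bash
python3 -c "
from h import *;import pickle
S=pickle.load(open('last_scene.pkl','rb'));T=pickle.load(open('last_top.pkl','rb'))
a=tri([(S,340,161.3),(T,286,191.8)]);f=bp(T,292.8,227.0,32)
def st(X): d=X-np.array([499.7,85.6,0]);return np.round([.9914*d[0]+.1305*d[1],-.1305*d[0]+.9914*d[1],d[2]],1)
print(st(a),st(f),np.linalg.norm(a-f),np.degrees(np.arctan2(st(a)[0]-st(f)[0],a[2]-f[2])))"
```

```text
[ 69.6  19.7 216.7] [-6.2 20.9 32. ] 199.61123679176546 22.317922966334308
```

```bash
python3 -c "
from bench import *
print(sense()['joint_pos'])"
```

```text
[-1.43555849e+01 -3.52358314e+00  9.08905703e+01  2.59135193e-02
  9.14603407e+01  6.78139279e+01]
```

>>> apply_moves(series=[[0,[-0.005,0.01,0],0.18],[0,[-0.01,0.02,-0.02],0.36],[0,[-0.015,0.03,-0.04],0.54],[0,[-0.018,0.04,-0.06],0.72],[0,[-0.022,0.05,-0.08],0.9]])

```text
time: 13.4
tool_pos: [514.3, -32.4, 216.4]
tcp_rot: [179.6, -1.1, 59.9]
ft_force: [-0.5, 0.3, -0.1]
finger_gap: 0.2
```

```bash
python3 -c "
from bench import *
print(sense()['joint_pos'],sense()['tool_pos'])"
```

```text
[ -9.93124995  -5.82806118 101.41277585   0.91117255  83.6176747
  20.1265108 ] [514.34722183 -32.40176371 216.40763542]
```

>>> apply_moves(series=[[0,[0,0.0,-0.02],0.17],[0,[0,0,-0.04],0.34],[0,[0,0.003,-0.06],0.5],[0,[0,0.004,-0.09],0.656],[0,[0,0.004,-0.1],0.656]])

```text
time: 14.02
tool_pos: [513.4, -27.0, 114.6]
tcp_rot: [179.7, -1.2, 97.5]
ft_force: [-0.6, -0.2, -0.5]
finger_gap: -0.0
```

```bash
python3 zz.py scene pics/s14.png 240 110 370 230 5;python3 zz.py top pics/t14.png 230 160 380 260 5 
```

```text
14.075 [513.2 -27.2 114.2] [179.8  -1.2  97.3] [-1.1  0.4 -0.9] -0.14815873999358053
14.125 [513.7 -27.5 115.5] [179.7  -1.2  97.3] [-0.1  0.2  0.1] 0.29460839110218445
```

View pics/s14.png

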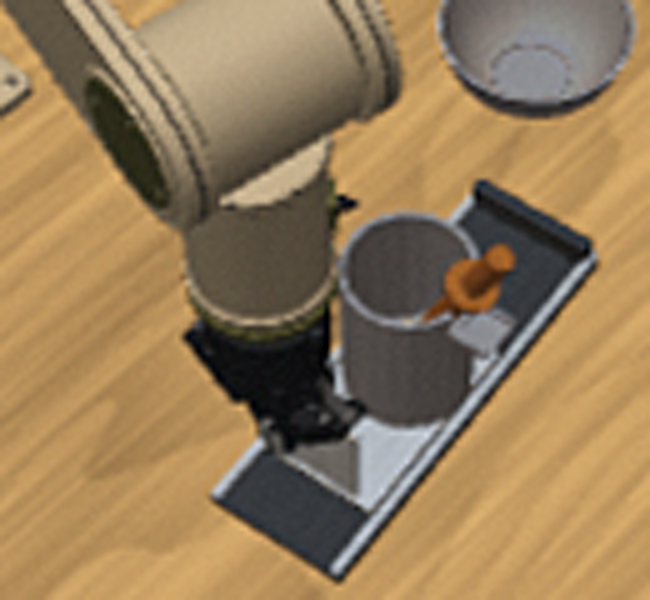

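View pics/t14.png

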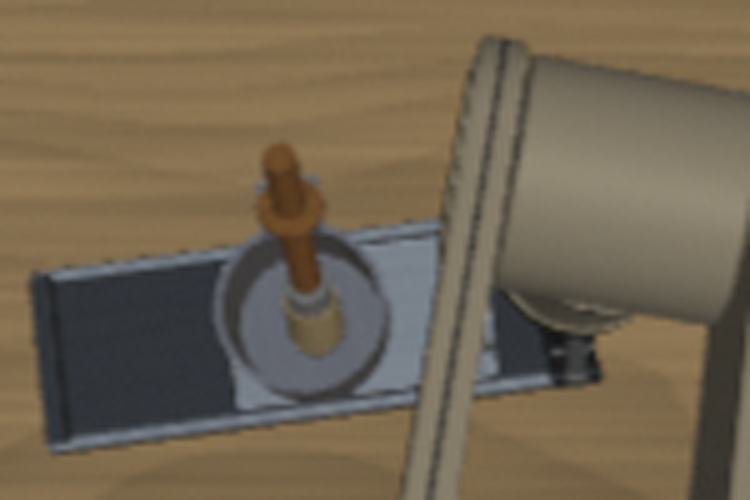

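```bash
python3 -c "
from h import *;import pickle
from bench import *
p=optics.snapshot('wrist');K,R,t=cam(p);c=-R.T@t;print(c,c-sense()['tool_pos'],'fwd',R[2])"
```

```text
[504.0403831   42.74854056 248.77972951] [-10.44397931  70.55854675 132.07387703] fwd [ 0.04025174 -0.26641427 -0.96301777]
```

>>> apply_moves(series=[[0,[0,0,-0.015],0],[0,[0,0,-0.03],0],[0,[0,0,-0.036],0],[0,[0,0,-0.036],0]])

```text
time: 14.68
tool_pos: [513.8, -27.8, 79.8]
tcp_rot: [179.7, -1.2, 97.3]
ft_force: [-0.7, -0.5, -0.9]
finger_gap: 0.0
```

>>> apply_moves(series=[[0,[-0.0007,0.005,0],0],[0,[-0.0013,0.01,0],0],[0,[-0.0019,0.015,0],0],[0,[-0.0025,0.019,0],0],[0,[-0.003,0.022,0],0]])

```text
time: 15.3
tool_pos: [510.8, -5.4, 79.9]
tcp_rot: [179.7, -1.2, 97.3]
ft_force: [-0.7, -0.4, 0.1]
finger_gap: -0.2
```

>>> apply_moves(series=[[0,[-0.0004,0.003,0],0],[0,[-0.0008,0.006,0],0],[0,[-0.0012,0.009,0],0],[0,[-0.0016,0.012,0],0],[0,[-0.002,0.015,0],0]])

```text
time: 15.92
tool_pos: [508.8, 9.7, 79.9]
tcp_rot: [179.7, -1.2, 97.3]
ft_force: [-0.4, -4.1, -0.3]
finger_gap: 0.2
```

```bash
python3 zz.py scene pics/s15.png 240 110 370 230 5
```

```text
15.975 [508.7  10.1  79.9] [179.7  -1.2  97.3] [-0.4 -3.4 -0.1] 0.12944923774531847
```

View pics/s15.png

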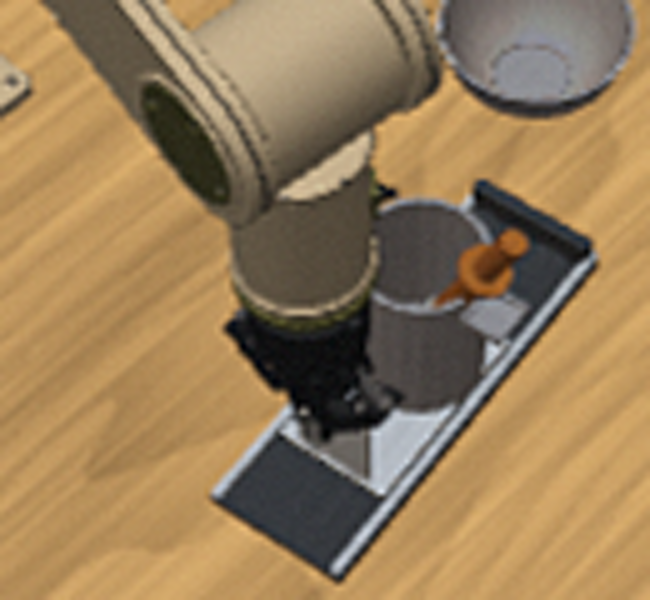

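>>> apply_moves(series=[[0,[-0.0005,0.004,0],0],[0,[-0.0011,0.008,0],0],[0,[-0.0016,0.012,0],0],[0,[-0.0021,0.016,0],0],[0,[-0.0027,0.02,0],0]])

```text
time: 16.6
tool_pos: [506.0, 30.4, 79.9]
tcp_rot: [179.7, -1.2, 97.3]
ft_force: [0.1, -4.0, 0.1]
finger_gap: -0.0
```

>>> apply_moves(series=[[0,[-0.0005,0.004,0],0],[0,[-0.0011,0.008,0],0],[0,[-0.0016,0.012,0],0],[0,[-0.0021,0.016,0],0],[0,[-0.0027,0.02,0],0]])

```text
time: 17.23
tool_pos: [503.3, 50.6, 79.9]
tcp_rot: [179.7, -1.2, 97.3]
ft_force: [1.6, -4.5, -0.3]
finger_gap: 0.5
```

>>> apply_moves(series=[[0,[-0.0005,0.004,0],0],[0,[-0.0011,0.008,0],0],[0,[-0.0016,0.012,0],0],[0,[-0.0021,0.016,0],0],[0,[-0.0027,0.02,0],0]])

```text
time: 17.85
tool_pos: [500.5, 70.9, 79.9]
tcp_rot: [179.7, -1.2, 97.3]
ft_force: [-0.0, -4.7, -0.5]
finger_gap: 0.2
```

```bash
python3 zz.py scene pics/s16.png 260 90 390 210 5;python3 zz.py top pics/t16.png 220 160 370 260 5
```

```text
17.9 [500.4  71.4  79.9] [179.7  -1.2  97.3] [ 1.1 -3.2 -0.7] 0.0013201729606046693
17.95 [500.5  71.4  79.9] [179.7  -1.2  97.3] [-0.6 -0.3 -0.9] 0.1251605158812447
```

View pics/s16.png

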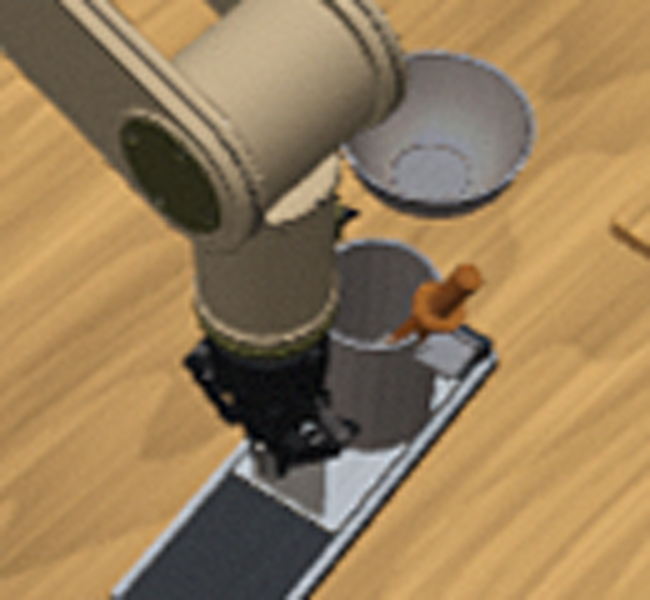

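View pics/t16.png

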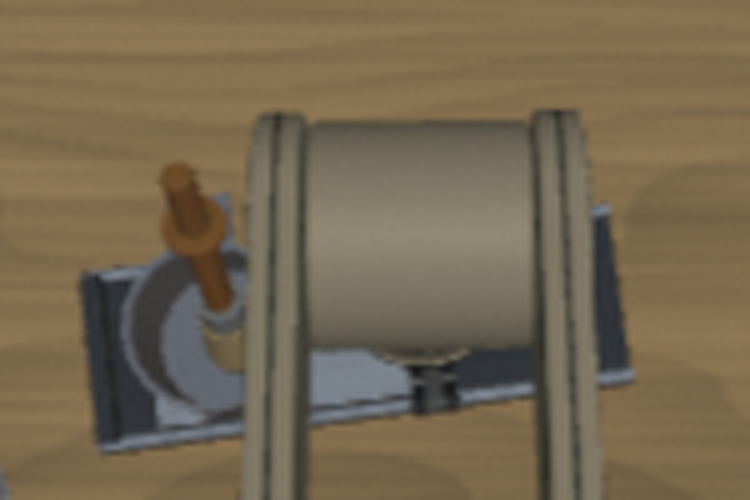

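>>> apply_moves(series=[[0,[-0.0004,0.003,0],0],[0,[-0.0008,0.006,0],0],[0,[-0.0012,0.009,0],0],[0,[-0.0016,0.012,0],0],[0,[-0.002,0.015,0],0]])

```text
time: 18.58
tool_pos: [498.4, 86.6, 79.9]
tcp_rot: [179.7, -1.2, 97.3]
ft_force: [0.2, -4.0, -0.5]
finger_gap: 0.3
```

>>> apply_moves(series=[[0,[-0.0003,0.002,0],0],[0,[-0.0004,0.003,0],0],[0,[-0.0005,0.004,0],0],[0,[-0.0007,0.005,0],0]])

```text
time: 19.08
tool_pos: [497.7, 91.5, 79.9]
tcp_rot: [179.7, -1.2, 97.3]
ft_force: [0.7, -3.9, -0.2]
finger_gap: 0.1
```

>>> apply_moves(series=[[0,[-0.0001,0.001,0],0],[0,[-0.0003,0.002,0],0],[0,[-0.0004,0.003,0],0]])

```text
time: 19.45
tool_pos: [497.4, 94.1, 79.9]
tcp_rot: [179.7, -1.2, 97.3]
ft_force: [0.4, -9.3, 0.1]
finger_gap: -0.3
```

>>> apply_moves(series=[[0,[-0.0001,0.001,0],0],[0,[-0.0003,0.002,0],0],[0,[-0.0004,0.003,0],0]])

```text
time: 19.82
tool_pos: [497.4, 94.3, 80.0]
tcp_rot: [179.7, -0.9, 97.3]
ft_force: [1.8, -22.2, 0.8]
finger_gap: -0.1
```

>>> apply_moves(series=[[0,[0,-0.001,0],0],[0,[0.0004,-0.004,0],0],[0,[0.002,-0.015,0],0],[0,[0.004,-0.03,0],0],[0,[0.004,-0.03,0.02],0]])

```text
time: 20.45
tool_pos: [500.1, 62.7, 98.5]
tcp_rot: [179.9, -0.9, 97.2]
ft_force: [0.2, 0.2, -0.1]
finger_gap: -0.1
```

>>> apply_moves(series=[[0,[0,-0.03,0.05],0],[0,[0,-0.08,0.1],0],[0,[0,-0.13,0.15],0],[0,[0,-0.18,0.17],0],[0,[0,-0.2,0.17],0]])

```text
time: 21.08
tool_pos: [500.9, -141.2, 271.9]
tcp_rot: [179.6, -0.7, 97.1]
ft_force: [-0.4, 0.1, -0.7]
finger_gap: 0.1
```

```bash
python3 zz.py scene pics/s17.png 280 90 390 210 5;python3 zz.py top pics/t17.png 210 160 360 260 5
python3 -c "
from ov import *
ims=[]
for n,roi,s in (('scene',(290,110,370,200),6),('top',(225,175,345,255),6)):
  p=pickle.load(open('last_%s.pkl'%n,'rb'))
  cv2.imwrite('pics/o17%s.png'%n,draw(p,p['color'],potp((499.7,85.6),7.5,120),roi,s))
"
```

```text
21.125 [ 500.3 -143.   270.7] [179.7  -0.7  97. ] [-1.  -0.5  0.1] -0.06581786977721764
21.175 [ 500.  -140.9  269.5] [179.8  -0.8  97. ] [0.6 0.3 0.6] 0.25444258843826656
```

View pics/o17scene.png

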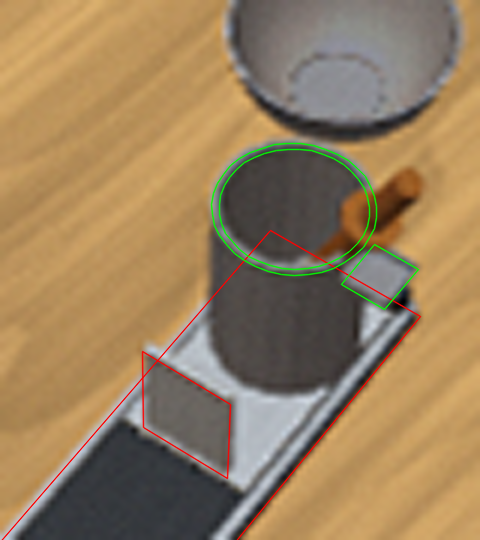

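View pics/o17top.png

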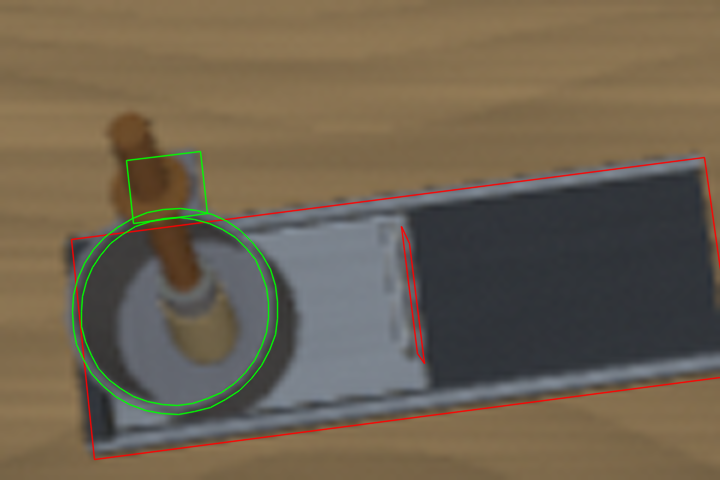

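```bash
python3 -c "
from bench import *
print(hand_in(), sense()['time'])"
```

```text
the job is handed in; nothing more can be done
the job is handed in; nothing more can be done
```

The job is handed in: the brush is in the pot, leaning in the notch above the drip lip, and the pot is at the end block.

- **Brush:** I lifted it about 30 mm and carried it out over the tines' end stops, then lowered it bristles down into the pot. I tilted it into the notch while still holding it. I let go once the foot was pressing on the floor and I had eased the load to about 1 N. The brush did not move visibly when the fingers opened.
- **Pot:** Only after letting go did I push the plate, at about 4 N. At the end block the force rose to about 22 N and the sled stopped moving.

**Last checks:** With the arm backed off, both camera views match a pot travel of 120 mm to within a millimetre or two. They also show the brush still leaning in the notch. The robot was touching nothing, and the clock read about 21 s.

**Weaker points:**
- I measured the lean before the slide at about 22 degrees, slightly under the nominal 25, with the foot nearer the pot's middle than the far wall. I did not measure it again after the slide.
- I kept the arm well clear of the bowl, shaker, scraper and look-alikes, but made no separate final check on them.

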